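Back the indexing banding wheel up one notch

ROBOT

A 7-joint arm with a two-finger parallel gripper is mounted at the origin on the work surface. World frame = base frame: x ahead of the robot, y to its left, z up, the work surface at z = 0. Lengths are in mm, angles in rad, forces in N, time in s.
With the tool pointing down it reaches from about 425 to 950 mm from the base axis. Payload 16.7 kg.
Tool frame: the origin (TCP) lies at the very end of the fingers, on their centre line; the grasp point (between the pads) lies 19 mm behind it; z points along the fingers, y is the line along which they close (so a half turn about z gives the same grasp; the last joint's range is limited). The gripper opens to 94 mm and grips with 3 to 60 N. Pads are 16 mm wide; open, the fingers measure 119 mm over their backs; the gripper's body (75 mm by 177 mm) begins 78 mm behind the grasp point.
Start: joints at [-1.278, 0.426, 0.074, 1.606, -0.034, 1.111, -0.067], TCP at [288.606, 610.148, 205.467] pointing down, gripper open.
Joint ranges: [-2.85, 2.85], [-0.5, 2.14], [-1.23, 1.37], [0.21, 2.46], [-1.02, 4.16], [0.16, 2.05], [-2.73, 2.73]. Speed limits (rad/s): [1.89, 1.89, 2.39, 2.39, 3.01, 3.01, 3.01].

INTERFACE

Orientations are given as a 3x3 rotation matrix whose columns are the frame's x, y, z axes.
In Python, from station import manip, vision, models gives the robot as it stands. The module is installed in compiled form; this text tells all that it offers.
- The arm moves only by the tool arm_command, never from a script. Its argument "steps" is a list of rows, each an object with "translation": the shift along the world's x, y, z in cm, a list of three; "rot": the turn, a rotation vector about the world's x, y, z in rad, a list of three. In form: [{"translation": [tx, ty, tz], "rot": [wx, wy, wz]}, ...]. A call has 1 to 10 rows; each row is the pose to reach, as a shift and turn from the pose commanded when the call began; what a row does not reach only later rows make up. A row lasts 1/8 s, in which the tool goes at most 62.5 mm and 10.7 degrees, less where a joint would pass 70% of its speed; a pose out of reach is approached as far as the arm can. A call with a gripper value outside its range is refused whole. "grip" is the closure, from 0 (fully open) to 1 (shut), set as the call begins (left out, the last holds). The fingers move at their own pace and stop on an object; "grip_force" is the grip in N (left out, the last holds). Time passes only in rows, so rows that repeat a pose let the fingers close. It gives the time, the measured TCP pose, the force, the opening and the grip force at its end, in the units of the state.
- manip.sense(): the state, without advancing time (a new reading comes with each control period).
- vision.camera(name): name is "side" or "top" or "wrist"; returns the picture (420x560x3 uint8, red, green, blue); there is no depth.
- vision.camera_model(name): a dict with "K" (3x3 intrinsics, pixels), "rvec" (rotation vector, rad) and "tvec" (3), from world to camera coordinates, as OpenCV has them. Camera axes: x right, y down, z forward; pixel columns grow to the right and rows downward; lengths in mm; the calibration is good to about 2 mm. A picture is of the moment at which its call begins: read the wrist's pose just before it. camera_model takes no time and is no camera call; for the wrist camera it gives the pose at the moment of the call.
- manip.finish_job(): hands the job in; it is judged then, once.
Trained networks look in the newest picture that a camera, given by its name, has taken for a name from the list of things; names that differ only in an ending like _2 or _b are one class to them, and where a whole thing is asked for, a point or a joint stands for the part that bears it (a point fixed in the world has none). Each returns a list of dicts, best first, with "conf" (0 to 1); they miss things now and then, are a little off and sometimes report something else, mostly with a low value. They report only what shows in the picture. A call takes as long as a camera call.
- models.search_frame(camera, label): "xy" ([column, row] in pixels, amid what is visible of it).
The state is a dict: "time_s": time; "q": joint angles; "dq": joint speeds; "tau": joint torques, N m; "position": TCP position; "tool_rot": TCP orientation; "force": force on the tool from outside, world axes, zero at the start; "wrist_torque": the same for the moment, N m; "width": opening from 0.0 (shut) to 1.0 (fully open); "grip_force": force on a finger pad.
Only numpy, scipy, OpenCV 4.12 (cv2) and the standard library are available. Lean on these libraries where they do the work, as an engineer would, in place of code of your own. Each camera call takes 0.05 s, during which the arm holds its last target. There are 200 camera calls.

TASK

The pot on the decorator's turntable was indexed one panel too far. With a fingertip, tip the pawl's red knob away from the wheel until the pawl is lifted and stays up, push the wheel backward (clockwise seen from above) by exactly one notch, using its blue pegs, then tip the pawl back so that its nose drops fully into the new notch. Don't touch the pot, leave it standing centred on the wheel, and leave the other things where they are.

Things in the scene. Friction and masses are not known exactly. Their poses are not given: they have to be found in the camera images.
- stand: Turntable unit, fixed: plywood board 280 mm (its x) by 380 mm (its y, -150 to +230 mm), 18 mm thick. Origin: on the wheel's vertical axis, at the table surface. z up, +y points from the wheel's axis to the pawl. The pawl's hinge runs along x at y = 150 mm, 91 mm above the table, in a grey bracket 40 mm wide, 102 mm high.
- wheel_centre (a point): Centre of the wheel's top face, 68 mm above the table. The wheel is an aluminium disc, 105 mm outer radius, 12 mm thick, with 8 rectangular teeth and 8 notches (each about 36 mm wide, 45 degrees apart) round its rim, and four upright blue pegs.
- wheel (a joint): Wheel angle, rad; positive is anticlockwise from above (forward: the lowered pawl clicks over the teeth; backward it blocks). Starts within 0.06 of 0, pawl in the first notch. One notch back is -0.785; the nose can enter that notch within about 0.1 rad of it. The wheel is stiff (0.12 N m, about 2 N at a peg), stays where it is left and does not coast.
- pawl (a joint): Pawl angle, rad, about its horizontal hinge: 0 is fully down in a notch, 0.95 lifted to its stop; about 0.2 when lying on a tooth. It balances near 0.5: pushed beyond that it falls away from the wheel and stays up on its stop; pushed back below that, it falls down onto the wheel. Under 2 N at the knob moves it.
- knob (a point): Centre of the red ball knob (32 mm diameter) on the pawl's stalk, 60 mm from the hinge. Pawl down: at y = +127 mm of the stand, 146 mm above the table, leaning towards the wheel. Pawl lifted: y = +181 mm, 142 mm above the table. It moves in the stand's y-z plane, x = 0.
- nose (a point): Lower tip of the brass nose of the pawl, 14 mm long radially, about 16 mm wide; with the pawl down it is inside the rim's notch, 58 mm above the table and 101 mm from the wheel's axis.
- peg0 (a point): Centre of the top of blue peg 0 on the wheel: 10 mm diameter, standing 35 mm above the wheel's top face (top at 103 mm above the table), 78 mm from the wheel's axis; with the wheel at 0 it is on the stand's +x side of the axis. The pegs turn with the wheel.
- peg1 (a point): Centre of the top of blue peg 1 on the wheel: 10 mm diameter, standing 35 mm above the wheel's top face (top at 103 mm above the table), 78 mm from the wheel's axis; with the wheel at 0 it is on the stand's +y (pawl) side of the axis. The pegs turn with the wheel.
- peg2 (a point): Centre of the top of blue peg 2 on the wheel: 10 mm diameter, standing 35 mm above the wheel's top face (top at 103 mm above the table), 78 mm from the wheel's axis; with the wheel at 0 it is on the stand's -x side of the axis. The pegs turn with the wheel.
- peg3 (a point): Centre of the top of blue peg 3 on the wheel: 10 mm diameter, standing 35 mm above the wheel's top face (top at 103 mm above the table), 78 mm from the wheel's axis; with the wheel at 0 it is on the stand's -y side of the axis. The pegs turn with the wheel.
- pot: Small terracotta pot, loose, 80 mm across the mouth (60 mm foot), 48 mm high, about 0.25 kg, standing centred on the wheel and turning with it; origin at the centre of its underside. Not to be touched.
- slip_jar: Small jar, yellow label, black lid, 40 mm diameter, 55 mm high, on the board; origin under its centre. Leave alone.
- stamp: Wooden clay stamp, 30 mm square foot, 52 mm high, on the board; origin under its centre. Leave alone.
- cutter: Copper ring cutter, 44 mm diameter, 22 mm high, on the board; origin under its centre. Leave alone.
- glaze_jar: Glaze jar with yellow label and white lid, 70 mm diameter, 100 mm high, on the table; origin under its centre. Leave alone.
- brush_mug: White mug with brushes, 72 mm diameter, 160 mm high with brushes, on the table; origin under its centre. Leave alone.
- bowl: Plaster bowl, 110 mm diameter, 50 mm high, on the table; origin under its centre. Leave alone.
- rib_tool: Spatula with wooden handle and steel blade lying on the table, about 0.25 m long; origin under its middle. Leave alone.

How it is judged:
By the outcome, as a careful person would: the job done as asked, in the order asked, and still so for the second after the job is handed in, with the robot touching nothing.
It also fails if it takes over 59 s, if anything falls off the work surface, if the arm or the gripper's body presses on something with over 40 N, if the wrist force passes 120 N, or if a joint passes its speed limit or range.

## Working session

There is one attempt and no reset: what is moved stays moved. The work goes in short steps, Python scripts to look and compute and a tool call to move; the robot and the scene stay as the last step left them, time stands still between calls to the robot, and variables do not carry over. Pictures are saved under pics/ and viewed, at most 10 in all, crops included, and the job is handed in when it is done.

Besides the shell and the picture viewer there is one more tool, called after ">>>" by a JSON object that holds its "fn" and its "kwargs", one argument or row to a line. arm_command: Moves the arm, as the interface text tells. Its arguments: {"type":"object","properties":{"steps":{"type":"array","items":{"type":"object","properties":{"translation":{"type":"array","items":{"type":"number"}},"rot":{"type":"array","items":{"type":"number"}}}}},"grip":{"type":"number"},"grip_force":{"type":"number"}},"required":["steps"]}

```bash
mkdir -p pics
cat > h.py <<'E'
import numpy as np, cv2
from station import manip, vision, models
def cam(n):
    m=vision.camera_model(n); K=np.array(m["K"],float); r=np.array(m["rvec"],float); t=np.array(m["tvec"],float).reshape(3)
    return K,r,t
def snap(n,f=None):
    im=vision.camera(n)
    if f: cv2.imwrite('pics/'+f,cv2.cvtColor(im,cv2.COLOR_RGB2BGR))
    return im
def onplane(n,uv,z):
    K,r,t=cam(n); R=cv2.Rodrigues(r)[0]
    d=R.T@np.linalg.inv(K)@np.array([uv[0],uv[1],1.]); c=-R.T@t
    return c+d*(z-c[2])/d[2]
def proj(n,P):
    K,r,t=cam(n); return cv2.projectPoints(np.array(P,float).reshape(-1,1,3),r,t,K,None)[0].reshape(-1,2)
E
python3 - <<'E'
from h import *
Z=dict(knob=146,peg0=103,peg1=103,peg2=103,peg3=103,pot=40,wheel_centre=68,slip_jar=55,stamp=52,cutter=22,glaze_jar=100,brush_mug=100)
for c in('top','side'):
    snap(c,c+'1.png')
    for k in Z:
        try:
            for d in models.search_frame(c,k)[:4]:
                print(c,k,round(d['conf'],2),np.round(d['xy']),np.round(onplane(c,d['xy'],Z[k])))
        except Exception as e: print(c,k,e)
s=manip.sense(); print(s)
E
```

```text
top knob 0.7 [214. 209.] [557. 131. 146.]
top knob 0.42 [451. 209.] [ 546. -470.  146.]
top peg0 0.91 [276. 214.] [547. -25. 103.]
top peg0 0.74 [215. 210.] [559. 135. 103.]
top peg1 0.91 [276. 214.] [547. -25. 103.]
top peg1 0.74 [215. 210.] [559. 135. 103.]
top peg2 0.91 [276. 214.] [547. -25. 103.]
top peg2 0.74 [215. 210.] [559. 135. 103.]
top peg3 0.91 [276. 214.] [547. -25. 103.]
top peg3 0.74 [215. 210.] [559. 135. 103.]
top pot 0.69 [261. 207.] [574.  16.  40.]
top pot 0.48 [ 98. 187.] [637. 472.  40.]
top wheel_centre 0.67 [246. 216.] [544.  58.  68.]
top slip_jar 0.55 [276. 216.] [545. -23.  55.]
top slip_jar 0.51 [305. 166.] [ 685. -108.   55.]
top glaze_jar 0.66 [117. 256.] [442. 395. 100.]
top brush_mug 0.78 [100. 186.] [630. 443. 100.]
side knob 0.6 [254. 169.] [537.  94. 146.]
side peg0 0.89 [279. 206.] [544. -47. 103.]
side peg1 0.89 [279. 206.] [544. -47. 103.]
side peg2 0.89 [279. 206.] [544. -47. 103.]
side peg3 0.89 [279. 206.] [544. -47. 103.]
side pot 0.92 [275. 187.] [603.  79.  40.]
side wheel_centre 0.95 [271. 210.] [529. -23.  68.]
side slip_jar 0.6 [326. 20
[... 363 characters left out ...]
026, -0.06711295]), 'dq': array([-0.00034758, -0.00015601,  0.00082212,  0.00059393, -0.00042979,
       -0.00111122,  0.00039192]), 'tau': array([ 1.02325589e-04, -9.35523820e+01,  3.66320483e+00, -4.54556465e+01,
       -4.91158082e-02,  1.29265903e-02,  1.39356959e-05]), 'position': array([288.62663469, 610.14847609, 205.47416848]), 'tool_rot': array([[-9.03942247e-01,  4.27654549e-01, -2.48649226e-05],
       [ 4.27654549e-01,  9.03942247e-01, -1.54728415e-06],
       [ 2.18147509e-05, -1.20322528e-05, -1.00000000e+00]]), 'force': array([-0.56116137, -0.27345837,  0.18883603]), 'wrist_torque': array([ 0.00348204, -0.0369458 , -0.03934334]), 'grip_force': 0.0, 'width': 1.0030067306816737}
```

Run:
```python
import cv2
a=cv2.imread('pics/top1.png')[130:300,150:370]; b=cv2.imread('pics/side1.png')[80:290,150:400]
cv2.imwrite('pics/a.png',cv2.resize(a,None,fx=3.5,fy=3.5,interpolation=3)); cv2.imwrite('pics/b.png',cv2.resize(b,None,fx=2.8,fy=2.8,interpolation=3))
```

```text
(no output)
```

View pics/a.png

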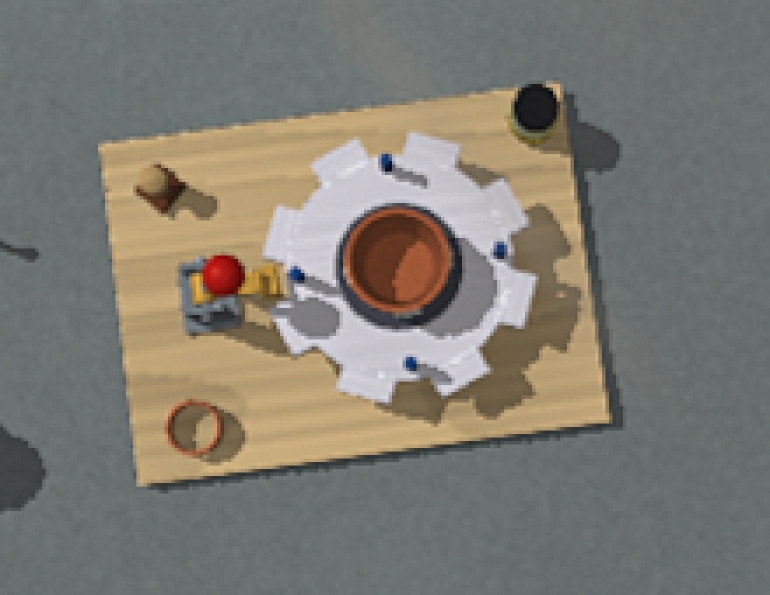

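View pics/b.png

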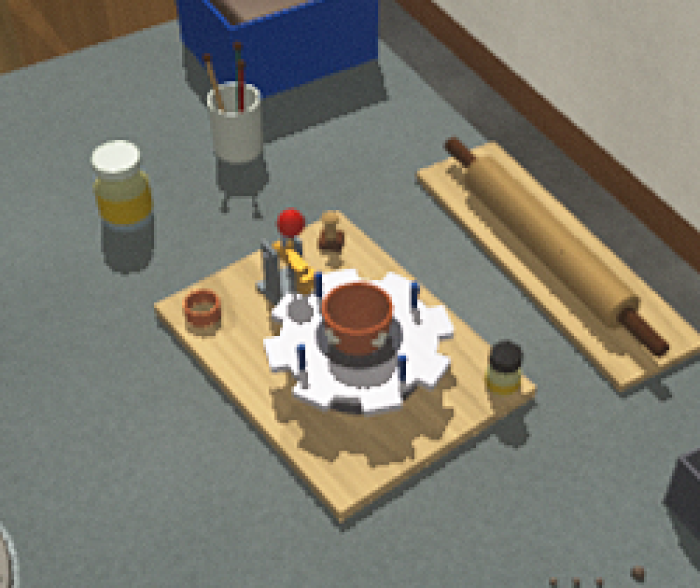

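The top crop shows the knob at (223,275), the pegs at (387,162), (296,274), (411,363) and (500,250), and the pawl in its notch. In the side crop the knob is at (291,222) and the peg tops are at (318,275), (414,284), (302,347) and (404,358). Next I fit the stand pose.

```bash
cat > fit.py <<'E'
from h import *
from scipy.optimize import least_squares
T=np.array([150,130]);S=np.array([150,80])
top=np.array([[100,143],[562,83],[610,420],[138,481],[387,162],[296,274],[411,363],[500,250],[223,275]])/3.5+T
side=np.array([[335,212],[535,385],[343,510],[157,305],[414,284],[318,275],[302,347],[404,358],[291,222]])/2.8+S
def pts(x,y,yaw,w,pz):
    # world top-left = stand +y,+x
    L=[[140,230,18],[140,-150,18],[-140,-150,18],[-140,230,18]]
    for k in range(4):
        a=w+k*np.pi/2; L.append([78*np.cos(a),78*np.sin(a),pz])
    L.append([0,127,146]); L=np.array(L,float)
    c,s=np.cos(yaw),np.sin(yaw); R=np.array([[c,-s,0],[s,c,0],[0,0,1]])
    return L@R.T+[x,y,0]
def res(p): return np.r_[(proj('top',pts(*p,92))-top).ravel(),(proj('side',pts(*p,101))-side).ravel()]
o=least_squares(res,[560,20,0,0],loss='soft_l1',x_scale=[100,100,1,1]); print(o.x, np.round(o.fun.reshape(-1,2),1).tolist())
x,y,yaw,w=o.x
P=pts(x,y,yaw,w,103); print(np.round(P))
E
python3 fit.py
```

```text
[ 5.72459028e+02  6.30597084e+00  1.18353326e-01 -1.03533974e-02] [[0.0, -0.0], [-0.2, -0.6], [0.4, 0.3], [0.3, 1.2], [0.0, -0.1], [0.5, 0.1], [0.3, -0.0], [0.3, -0.3], [0.4, 0.0], [1.1, -1.5], [0.8, -0.1], [-1.1, 0.5], [-1.3, -1.0], [0.1, -0.3], [0.1, -0.5], [-0.3, -0.6], [-0.5, -0.7], [-0.1, -0.2]]
[[ 684.  251.   18.]
 [ 729. -126.   18.]
 [ 451. -159.   18.]
 [ 406.  218.   18.]
 [ 650.   15.  103.]
 [ 564.   84.  103.]
 [ 495.   -2.  103.]
 [ 581.  -71.  103.]
 [ 557.  132.  146.]]
```

>>> {"fn": "arm_command", "kwargs": {
  "steps": [
    {"translation": [2.7,-5.2,2],"rot": [0,0,-0.1]},
    {"translation": [5.5,-10.3,4],"rot": [0,0,-0.2]},
    {"translation": [8.2,-15.5,4],"rot": [0,0,-0.3]},
    {"translation": [10.9,-20.7,4],"rot": [0,0,-0.4]},
    {"translation": [13.7,-25.8,4],"rot": [0,0,-0.5]},
    {"translation": [16.4,-31,4],"rot": [0,0,-0.6]},
    {"translation": [19.1,-36.2,4],"rot": [0,0,-0.7]},
    {"translation": [21.9,-41.3,4],"rot": [0,0,-0.8]},
    {"translation": [24.6,-46.5,4],"rot": [0,0,-0.9]},
    {"translation": [27.4,-51.6,4],"rot": [0,0,-1.01]}
  ],
  "grip": 1,
  "grip_force": 10
}}

```text
time_s: 2.55
position: [563.3, 92.4, 245.8]
tool_rot: [[-0.115, 0.993, 0.001], [0.993, 0.115, 0.001], [0.0, 0.001, -1.0]]
force: [1.2, 0.3, 0.7]
width: 0.007
grip_force: 0.0
```

>>> {"fn": "arm_command", "kwargs": {
  "steps": [
    {"translation": [0,0,0],"rot": [0,0,0]},
    {"translation": [0,0,0],"rot": [0,0,0]},
    {"translation": [0,0,0],"rot": [0,0,0]}
  ]
}}

```text
time_s: 2.92
position: [562.2, 95.5, 245.4]
tool_rot: [[-0.121, 0.993, -0.0], [0.993, 0.121, 0.0], [0.001, -0.0, -1.0]]
force: [-0.1, 0.1, 0.1]
width: 0.004
grip_force: 0.0
```

Run:
```python
from h import *
im=snap('wrist','w1.png')
for k,z in(('knob',146),('peg0',103)):
    for d in models.search_frame('wrist',k)[:5]: print(k,d['conf'],d['xy'],onplane('wrist',d['xy'],z))
im=snap('top')[130:300,150:370]
w=cv2.imread('pics/w1.png')
b=cv2.resize(cv2.cvtColor(im,cv2.COLOR_RGB2BGR),(440,340))
c=np.zeros((600,800,3),np.uint8); c[:300,:400]=cv2.resize(w,(400,300)); c[300-0:,:388]=cv2.resize(b,(388,300)); 
cv2.imwrite('pics/c.png',c)
s=manip.sense();print(s['time_s'],s['position'],s['tool_rot'],s['width'])
```

```text
knob 0.63 [281.4, 161.1] [556.50696709 137.43455519 146.        ]
peg0 0.89 [284.2, 237.1] [569.32332805  52.97272428 103.        ]
peg0 0.29 [281.5, 160.0] [557.12056751 131.87129873 103.        ]
3.125 [562.38058598  94.93921693 245.50967876] [[-1.20114234e-01  9.92760076e-01 -5.37665248e-05]
 [ 9.92760054e-01  1.20114242e-01  2.09780537e-04]
 [ 2.14719867e-04 -2.81796296e-05 -9.99999977e-01]] 0.006380359658150024
```

View pics/w1.png

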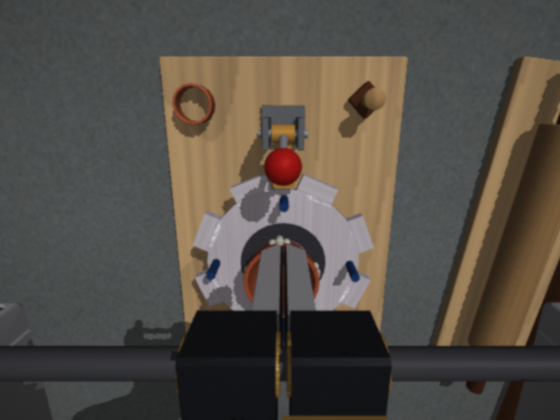

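The wrist view shows the knob at (283,167), straight ahead of the shut fingertips, which matches the fit. I'll descend on the wheel side of the knob, then push.

>>> {"fn": "arm_command", "kwargs": {
  "steps": [
    {"translation": [0,0,-3],"rot": [0,0,0]},
    {"translation": [0,0,-7],"rot": [0,0,0]},
    {"translation": [0,0,-10.7],"rot": [0,0,0]},
    {"translation": [0,0,-10.7],"rot": [0,0,0]},
    {"translation": [0,0,-10.7],"rot": [0,0,0]}
  ]
}}

```text
time_s: 3.75
position: [563.3, 94.4, 139.8]
tool_rot: [[-0.119, 0.993, 0.001], [0.993, 0.119, 0.0], [0.0, 0.001, -1.0]]
force: [-0.2, 1.0, 0.3]
width: 0.01
grip_force: 0.0
```

>>> {"fn": "arm_command", "kwargs": {
  "steps": [
    {"translation": [-0.06,0.5,0],"rot": [0,0,0]},
    {"translation": [-0.12,1.0,0],"rot": [0,0,0]},
    {"translation": [-0.18,1.5,0],"rot": [0,0,0]},
    {"translation": [-0.24,2.0,0],"rot": [0,0,0]},
    {"translation": [-0.3,2.5,0],"rot": [0,0,0]},
    {"translation": [-0.36,3.0,0],"rot": [0,0,0]},
    {"translation": [-0.42,3.5,0],"rot": [0,0,0]},
    {"translation": [-0.48,4.0,0],"rot": [0,0,0]},
    {"translation": [-0.54,4.5,0],"rot": [0,0,0]},
    {"translation": [-0.6,5.0,0],"rot": [0,0,0]}
  ]
}}

```text
time_s: 5.0
position: [556.5, 144.6, 138.4]
tool_rot: [[-0.119, 0.993, -0.0], [0.993, 0.119, 0.0], [0.0, -0.0, -1.0]]
force: [0.3, -0.7, -0.4]
width: 0.008
grip_force: 0.0
```

>>> {"fn": "arm_command", "kwargs": {
  "steps": [
    {"translation": [-0.06,0.5,0],"rot": [0,0,0]},
    {"translation": [-0.1,0.9,0],"rot": [0,0,0]},
    {"translation": [-0.1,0.9,0],"rot": [0,0,0]},
    {"translation": [-0.1,0.9,0],"rot": [0,0,0]}
  ]
}}

```text
time_s: 5.5
position: [555.6, 153.0, 138.5]
tool_rot: [[-0.118, 0.993, 0.0], [0.993, 0.118, -0.0], [-0.0, -0.0, -1.0]]
force: [0.1, -0.5, 0.1]
width: 0.005
grip_force: 0.0
```

Run:
```python
from h import *
im=snap('wrist','w2.png');snap('side')
for c in('wrist','side'):
  for d in models.search_frame(c,'knob')[:2]: print(c,d['conf'],d['xy'],onplane(c,d['xy'],142))
c=np.array([572.5,6.3]);ey=np.array([-.118,.993])
for y,z in((127,146),(160,150),(181,142)):
    P=[*(c+ey*y),z];print(y,proj('wrist',P),proj('side',P))
```

```text
wrist 0.66 [279.2, 206.1] [550.34068238 185.79798844 142.        ]
side 0.59 [251.2, 167.5] [533.86900265 106.60568416 142.        ]
127 [[280.88758828 296.51259651]] [[253.88365111 159.10461595]]
160 [[280.69796139 247.04098336]] [[247.90402852 152.65686223]]
181 [[280.69846933 205.90706026]] [[244.38994915 151.10312307]]
```

The pawl is up on its stop: the knob is at (279,206) in the wrist view, and (281,206) is predicted for lifted. Now to peg 2.

>>> {"fn": "arm_command", "kwargs": {
  "steps": [
    {"translation": [0.2,-2,0],"rot": [0,0,0]},
    {"translation": [0.3,-3,4],"rot": [0,0,0]},
    {"translation": [0,-5,7],"rot": [0,0,-0.1]},
    {"translation": [-2,-9,7],"rot": [0,0,-0.2]},
    {"translation": [-4.5,-13,7],"rot": [0,0,-0.3]},
    {"translation": [-7.2,-18.3,7],"rot": [0,0,-0.393]},
    {"translation": [-7.2,-18.3,5],"rot": [0,0,-0.393]},
    {"translation": [-7.2,-18.3,0],"rot": [0,0,-0.393]},
    {"translation": [-7.2,-18.3,-5.6],"rot": [0,0,-0.393]},
    {"translation": [-7.2,-18.3,-5.6],"rot": [0,0,-0.393]}
  ]
}}

```text
time_s: 6.95
position: [480.9, -31.5, 80.1]
tool_rot: [[0.272, 0.962, -0.006], [0.962, -0.272, -0.002], [-0.004, -0.006, -1.0]]
force: [0.3, 0.3, 0.8]
width: 0.007
grip_force: 0.0
```

Run:
```python
from h import *
a=snap('wrist','w3.png');b=snap('top')[130:300,150:370]
c=np.zeros((600,800,3),np.uint8);c[:300,:400]=cv2.resize(a,(400,300));c[:300,400:]=cv2.resize(b,(388,300))[:, :388] if 0 else cv2.resize(b,(400,300))
cv2.imwrite('pics/d.png',c[:300,:,::-1])
s=manip.sense();print(s['time_s'],s['position'],s['force'])
for d in models.search_frame('wrist','knob')[:2]: print(d)
```

```text
7.05 [483.87095591 -30.96523666  83.67175739] [ 0.23360585 -0.33949545 -0.32683753]
```

View pics/d.png

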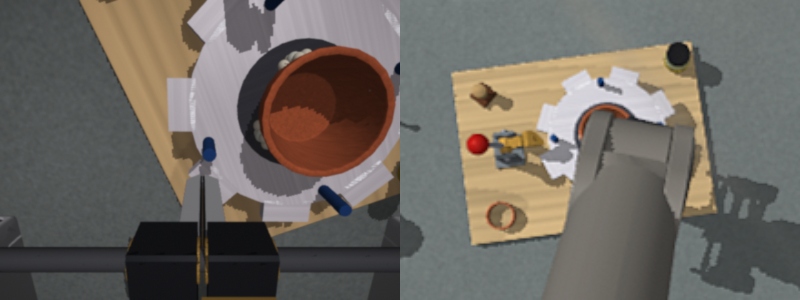

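Peg 2 sits directly ahead of the shut fingertips, and the pawl is lifted. Now to push along the chord.

>>> {"fn": "arm_command", "kwargs": {
  "steps": [
    {"translation": [0.22,0.77,0],"rot": [0,0,0]},
    {"translation": [0.43,1.54,0],"rot": [0,0,0]},
    {"translation": [0.65,2.3,0],"rot": [0,0,0]},
    {"translation": [0.87,3.08,0],"rot": [0,0,0]},
    {"translation": [1.1,3.85,0],"rot": [0,0,0]},
    {"translation": [1.3,4.6,0],"rot": [0,0,0]},
    {"translation": [1.5,5.4,0],"rot": [0,0,0]},
    {"translation": [1.7,6.0,0],"rot": [0,0,0]},
    {"translation": [1.85,6.5,0],"rot": [0,0,0]},
    {"translation": [1.95,6.9,0],"rot": [0,0,0]}
  ]
}}

```text
time_s: 8.35
position: [503.7, 39.2, 82.6]
tool_rot: [[0.271, 0.963, 0.001], [0.963, -0.271, -0.0], [0.0, 0.001, -1.0]]
force: [1.5, -3.1, -0.4]
width: 0.004
grip_force: 1.6
```

>>> {"fn": "arm_command", "kwargs": {
  "steps": [
    {"translation": [0,0,0],"rot": [0,0,0]},
    {"translation": [0,0,0],"rot": [0,0,0]}
  ]
}}

```text
time_s: 8.6
position: [502.9, 39.3, 82.4]
tool_rot: [[0.271, 0.963, -0.0], [0.963, -0.271, 0.0], [0.0, -0.0, -1.0]]
force: [0.4, 0.7, 0.2]
width: 0.005
grip_force: 0.0
```

```bash
cat > peg.py <<'E'
from h import *
c=np.array([572.5,6.3]);yaw=.118
def blobs(n):
    im=snap(n,n+'_p.png'); h=cv2.cvtColor(im,cv2.COLOR_RGB2HSV)
    m=cv2.inRange(h,(105,130,30),(128,255,255))
    k,l,st,ce=cv2.connectedComponentsWithStats(m)
    for i in range(1,k):
        if st[i,4]<6: continue
        p=onplane(n,ce[i],88)[:2]-c; r=np.hypot(*p)
        if 60<r<100: print(n,st[i,4],np.round(ce[i]),'r',round(r,1),'ang-mod90',round((np.degrees(np.arctan2(p[1],p[0])-yaw)+45)%90-45,1))
for n in('top','side','wrist'): blobs(n)
s=manip.sense();print(s['time_s'],s['position'],s['force'])
E
python3 peg.py
```

```text
top 6 [280. 181.] r 77.7 ang-mod90 -41.6
top 7 [287. 221.] r 75.6 ang-mod90 -43.0
side 11 [303. 198.] r 77.3 ang-mod90 43.3
side 7 [276. 217.] r 88.3 ang-mod90 -42.5
wrist 836 [481. 155.] r 79.5 ang-mod90 -42.8
wrist 505 [287. 239.] r 78.1 ang-mod90 -43.1
wrist 476 [524. 317.] r 73.7 ang-mod90 -40.5
8.75 [502.97592443  39.10335469  82.44787592] [-0.14089596  0.43741224 -1.06344707]
```

>>> {"fn": "arm_command", "kwargs": {
  "steps": [
    {"translation": [0.05,0.17,0],"rot": [0,0,0]},
    {"translation": [0.1,0.34,0],"rot": [0,0,0]},
    {"translation": [0.1,0.34,0],"rot": [0,0,0]},
    {"translation": [0.1,0.34,0],"rot": [0,0,0]}
  ]
}}

```text
time_s: 9.25
position: [504.1, 42.7, 82.5]
tool_rot: [[0.271, 0.963, -0.0], [0.963, -0.271, 0.0], [0.0, -0.0, -1.0]]
force: [0.1, -0.5, 0.8]
width: 0.005
grip_force: 0.3
```

>>> {"fn": "arm_command", "kwargs": {
  "steps": [
    {"translation": [-0.5,-2.0,0],"rot": [0,0,0]},
    {"translation": [-1,-3.5,2],"rot": [0,0,0]},
    {"translation": [-1,-3.5,6],"rot": [0,0,0]},
    {"translation": [-2,-3.5,12],"rot": [0,0,0]},
    {"translation": [-4,-3.5,16],"rot": [0,0,0]},
    {"translation": [-4,-3.5,16],"rot": [0,0,0]},
    {"translation": [-4,-3.5,16],"rot": [0,0,0]}
  ]
}}

```text
time_s: 10.12
position: [463.7, 7.1, 241.9]
tool_rot: [[0.271, 0.963, -0.0], [0.963, -0.271, 0.001], [0.001, -0.001, -1.0]]
force: [-0.9, 0.0, 0.5]
width: 0.006
grip_force: 0.0
```

```bash
python3 peg.py
```

```text
top 7 [281. 181.] r 78.4 ang-mod90 -42.9
top 10 [240. 187.] r 81.0 ang-mod90 -44.9
side 7 [281. 176.] r 82.3 ang-mod90 -43.8
side 13 [253. 194.] r 77.8 ang-mod90 -40.0
side 10 [303. 198.] r 77.8 ang-mod90 43.4
side 7 [274. 211.] r 67.2 ang-mod90 42.4
wrist 166 [426.  89.] r 79.4 ang-mod90 -44.8
wrist 80 [316. 135.] r 78.1 ang-mod90 44.2
wrist 160 [455. 194.] r 77.5 ang-mod90 -44.0
wrist 126 [353. 233.] r 76.6 ang-mod90 44.7
10.275 [463.70366351   7.110041   241.35531374] [ 0.57699853 -0.38305628 -0.12306956]
```

View pics/wrist_p.png

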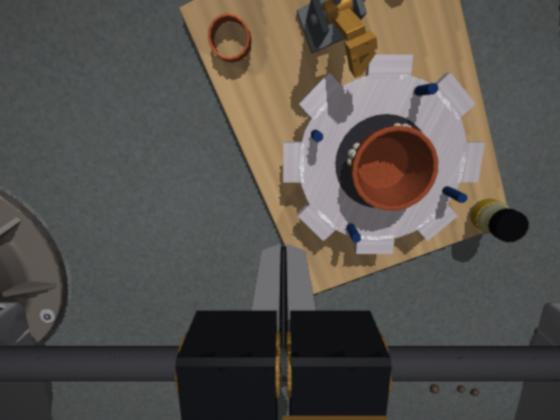

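The pegs read about -45°, and a notch faces the nose at (360,65). Now to go behind the knob.

>>> {"fn": "arm_command", "kwargs": {
  "steps": [
    {"translation": [1.2,3.2,0],"rot": [0,0,0.06]},
    {"translation": [2.4,6.4,0],"rot": [0,0,0.12]},
    {"translation": [3.6,9.6,0],"rot": [0,0,0.18]},
    {"translation": [4.8,12.8,0],"rot": [0,0,0.24]},
    {"translation": [6,16,0],"rot": [0,0,0.3]},
    {"translation": [7.2,19.2,0],"rot": [0,0,0.36]},
    {"translation": [8.2,22.3,0],"rot": [0,0,0.393]},
    {"translation": [8.2,22.3,0],"rot": [0,0,0.393]},
    {"translation": [8.2,22.3,-2],"rot": [0,0,0.393]}
  ]
}}

```text
time_s: 11.4
position: [546.6, 232.0, 222.2]
tool_rot: [[-0.121, 0.993, 0.001], [0.993, 0.121, 0.0], [0.0, 0.001, -1.0]]
force: [0.4, -1.1, -0.2]
width: 0.004
grip_force: 0.0
```

>>> {"fn": "arm_command", "kwargs": {
  "steps": [
    {"translation": [0,0,-2.5],"rot": [0,0,0]},
    {"translation": [0,0,-5.5],"rot": [0,0,0]},
    {"translation": [0,0,-8.3],"rot": [0,0,0]},
    {"translation": [0,0,-8.3],"rot": [0,0,0]},
    {"translation": [0,0,-8.3],"rot": [0,0,0]}
  ]
}}

```text
time_s: 12.02
position: [546.5, 230.9, 140.1]
tool_rot: [[-0.119, 0.993, 0.0], [0.993, 0.119, 0.0], [0.0, 0.0, -1.0]]
force: [0.4, -0.8, 0.5]
width: 0.007
grip_force: 0.0
```

>>> {"fn": "arm_command", "kwargs": {
  "steps": [
    {"translation": [0.12,-1.0,0],"rot": [0,0,0]},
    {"translation": [0.24,-2.0,0],"rot": [0,0,0]},
    {"translation": [0.34,-2.9,0],"rot": [0,0,0]},
    {"translation": [0.4,-3.4,0],"rot": [0,0,0]},
    {"translation": [0.46,-3.9,0],"rot": [0,0,0]},
    {"translation": [0.52,-4.4,0],"rot": [0,0,0]},
    {"translation": [0.58,-4.9,0],"rot": [0,0,0]},
    {"translation": [0.64,-5.4,0],"rot": [0,0,0]},
    {"translation": [0.7,-5.9,0],"rot": [0,0,0]},
    {"translation": [0.73,-6.2,0],"rot": [0,0,0]}
  ]
}}

```text
time_s: 13.28
position: [553.5, 168.2, 139.5]
tool_rot: [[-0.118, 0.993, -0.0], [0.993, 0.118, -0.0], [-0.0, -0.0, -1.0]]
force: [-0.1, -0.2, 0.0]
width: 0.006
grip_force: 0.0
```

>>> {"fn": "arm_command", "kwargs": {
  "steps": [
    {"translation": [0.05,-0.4,0],"rot": [0,0,0]},
    {"translation": [0.07,-0.6,0],"rot": [0,0,0]},
    {"translation": [0.07,-0.6,0],"rot": [0,0,0]},
    {"translation": [0.07,-0.6,0],"rot": [0,0,0]}
  ]
}}

```text
time_s: 13.78
position: [554.1, 162.7, 139.5]
tool_rot: [[-0.119, 0.993, -0.0], [0.993, 0.119, 0.0], [0.0, -0.0, -1.0]]
force: [-0.3, 0.1, 0.0]
width: 0.006
grip_force: 0.0
```

>>> {"fn": "arm_command", "kwargs": {
  "steps": [
    {"translation": [-0.3,2.5,0],"rot": [0,0,0]},
    {"translation": [-0.5,5,2],"rot": [0,0,0]},
    {"translation": [-0.5,6,7],"rot": [0,0,0]},
    {"translation": [-1,8,12],"rot": [0,0,0]},
    {"translation": [-4,12,14],"rot": [0,0,0]},
    {"translation": [-8,17,14],"rot": [0,0,0]},
    {"translation": [-12,22,14],"rot": [0,0,0]},
    {"translation": [-14,25,14],"rot": [0,0,0]},
    {"translation": [-14,25,14],"rot": [0,0,0]}
  ]
}}

```text
time_s: 14.9
position: [411.6, 415.4, 279.2]
tool_rot: [[-0.124, 0.992, -0.001], [0.992, 0.124, 0.0], [0.0, -0.001, -1.0]]
force: [-0.2, -0.6, -0.6]
width: 0.005
grip_force: 0.0
```

```bash
python3 peg.py
python3 - <<'E'
from h import *
c=np.array([572.5,6.3]);ey=np.array([-.118,.993])
for n in('top','side'):
  im=snap(n); h=cv2.cvtColor(im,cv2.COLOR_RGB2HSV)
  m=cv2.inRange(h,(0,210,110),(3,255,255))|cv2.inRange(h,(177,210,110),(180,255,255))
  k,l,st,ce=cv2.connectedComponentsWithStats(m); print(n,[(int(st[i,4]),ce[i].round(1).tolist()) for i in range(1,k) if st[i,4]>25])
  print(n,[d['xy'] for d in models.search_frame(n,'knob')[:2]])
  for th in(0,.1,.2):
    a=th-np.arctan2(23,55); P=[*(c+ey*(150+60*np.sin(a))),91+60*np.cos(a)];print(th,proj(n,P))
a=cv2.imread('pics/top_p.png')[130:300,150:370]; b=cv2.imread('pics/side_p.png')[120:250,210:360]
cv2.imwrite('pics/e.png',np.hstack([cv2.resize(a,(400,309)),cv2.resize(b,(400,309))]))
E
```

```text
top 6 [281. 181.] r 78.5 ang-mod90 -42.5
top 10 [240. 187.] r 81.0 ang-mod90 -44.9
top 8 [287. 222.] r 76.3 ang-mod90 45.0
top 8 [246. 228.] r 78.2 ang-mod90 43.9
side 7 [281. 176.] r 82.3 ang-mod90 -43.8
side 14 [253. 194.] r 78.1 ang-mod90 -41.8
side 10 [303. 198.] r 77.8 ang-mod90 43.4
side 7 [274. 211.] r 67.2 ang-mod90 42.4
15.05 [414.78849785 411.6796707  279.46036645] [-0.03293105  0.08521404 -0.12127806]
top [(78, [212.8, 207.9])]
top [[214.3, 209.5], [302.3, 165.7]]
0 [[214.17574504 208.55901851]]
0.1 [[211.86841014 208.75671164]]
0.2 [[209.5176598  208.99216441]]
side []
side [[252.5, 165.6], [281.1, 385.3]]
0 [[253.90483289 159.04650495]]
0.1 [[252.85034947 157.61659576]]
0.2 [[251.77661405 156.29562917]]
```

View pics/e.png

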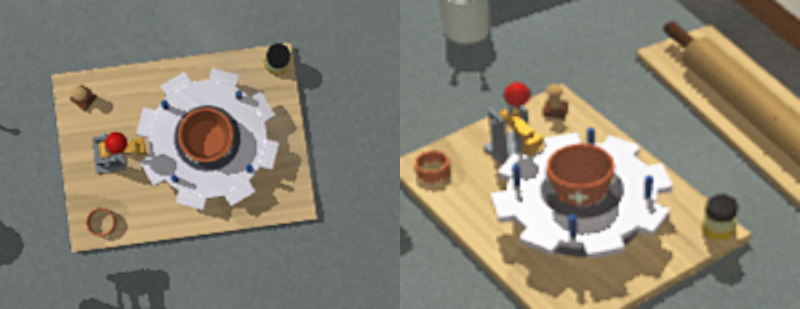

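The pawl is down in a notch. I'll compare the knob pixels with the first pictures, where the pawl was fully down.

Run:
```python
from h import *
for f in('top1','top_p','side1','side_p'):
  im=cv2.imread('pics/%s.png'%f)[:,:,::-1].astype(int); m=(im[...,0]>110)&(im[...,1]<45)&(im[...,2]<45)
  x0,y0=(205,195) if 'top' in f else (240,145)
  s=m[y0:y0+30,x0:x0+30]; yy,xx=np.nonzero(s); print(f,len(xx),xx.mean()+x0,yy.mean()+y0)
  x0,y0=(218,195) if 'top' in f else (245,160)
  h=cv2.cvtColor(im.astype(np.uint8),cv2.COLOR_RGB2HSV); b=(h[...,0]>17)&(h[...,0]<27)&(h[...,1]>150)&(h[...,2]>90); yy,xx=np.nonzero(b[y0:y0+28,x0:x0+28]); print('brass',len(xx),xx.mean()+x0,yy.mean()+y0,xx.max()+x0,yy.max()+y0)
```

```text
top1 84 212.4047619047619 207.9047619047619
brass 72 224.29166666666666 210.27777777777777 229 214
top_p 83 212.55421686746988 208.0120481927711
brass 71 224.3661971830986 210.26760563380282 229 214
side1 54 253.25925925925927 159.2962962962963
brass 86 255.6627906976744 174.47674418604652 261 184
side_p 54 253.33333333333334 159.33333333333334
brass 87 256.1034482758621 174.79310344827587 263 184
```

The knob and nose are back at their initial fully-down pixels, within about 0.5 px, with the wheel one notch back. Handing in.

```bash
python3 -c "
from station import manip
print(manip.finish_job())"
```

```text
the job is handed in; nothing more can be done
None
```

The job is handed in at about 15 s of the 59 s allowed: the wheel is one notch back (pegs at about -45°), the pawl's nose is fully down in the new notch by the camera comparison, and the arm touched only the knob and peg 2.

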